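# Feel along the back edge of a sample case for the hidden notch and press the release in it

## Robot

A 6-joint arm with a two-finger parallel gripper is mounted at the origin on a cart in front of the work surface, level with it; the furniture and walls round the work are solid. World frame = base frame: x ahead of the robot, y to its left, z up, the work surface at z = 0. Lengths are in m, angles in rad, forces in N, time in s.
With the tool pointing down it reaches from about 0.275 to 0.85 m from the base axis. Payload 19 kg.
Tool frame: the origin (TCP) lies at the very end of the fingers, on their centre line; the grasp point (between the pads) lies 19 mm behind it (ctrl.tcp_to_grasp is the distance from the TCP to the grasp point, in m); z points along the fingers, y is the line along which they close (so a half turn about z gives the same grasp; the last joint's range is limited). The gripper opens to 85 mm and grips with 20 to 120 N. Pads are 22 mm wide; open, the fingers measure 114 mm over their backs; the gripper's body (76 mm by 85 mm) begins 54 mm behind the grasp point. The pads swing forward as they close: fully open they stand 13 mm farther back than shut.
Start: joints at [-1.265, 0.15, 1.437, -0, 1.554, -0.134], TCP at [0.245, -0.52, 0.231] pointing down, gripper open.
Joint ranges: [-2.8, 2.8], [-0.68, 2.1], [0.12, 2.68], [-1.39, 4.53], [0.16, 2.79], [-2.81, 2.81]. Speed limits (rad/s): [1.89, 1.89, 2.22, 3.01, 3.01, 3.01].

## Interface

Orientations are given as a unit quaternion [x, y, z, w].
In Python, from station import ctrl gives the robot as it stands. The module is installed in compiled form; this text tells all that it offers.
- The arm moves only by the tool move_arm, never from a script. Its argument "increments" is a list of rows, each a list of 2 entries, a list of its own where there are three numbers: the shift along the world's x, y, z in mm, then the turn, a rotation vector about the world's x, y, z in degrees. In form: [[[tx, ty, tz], [wx, wy, wz]], ...]. A call has 1 to 8 rows; each row shifts and turns the commanded pose from where the row before left it; what a row does not reach is not made up. A row lasts 1/12 s, in which the tool goes at most 41.7 mm and 7.16 degrees, less where a joint would pass 70% of its speed; a pose out of reach is approached as far as the arm can. A call is refused whole if a number of a shift passes 41.7 or a number of a turn 7.16, either way. A call with a gripper value outside its range is refused whole. "gripper" is the closure, from 0 (fully open) to 1 (shut), set as the call begins (left out, the last holds). The fingers move at their own pace and stop on an object; the grip force is fixed at half the most. Time passes only in rows, so rows that do not move let the fingers close. It gives the time, the measured TCP pose, the force, the opening and the grip force at its end, in the units of the state.
- ctrl.sense(): the state, without advancing time (a new reading comes with each control period).
- ctrl.get_image(name): name is "scene" or "top"; returns the picture (480x640x3 uint8, red, green, blue); there is no depth.
- ctrl.camera_params(name): a dict with "fx", "fy", "cx", "cy" (pixels), "D" ([k1, k2, p1, p2, k3] as OpenCV has them; the pictures are not rectified), "R" (3x3) and "t" (3): a world point X has camera coordinates R X + t. Camera axes: x right, y down, z forward; pixel columns grow to the right and rows downward; lengths in m; the calibration is good to about 2 mm. A picture is of the moment at which its call begins. camera_params takes no time and is no camera call.
- ctrl.job_done(): hands the job in; it is judged then, once.
Trained networks look in the newest picture that a camera, given by its name, has taken for a name from the list of things; names that differ only in an ending like _2 or _b are one class to them, and where a whole thing is asked for, a point or a joint stands for the part that bears it (a point fixed in the world has none). Each returns a list of dicts, best first, with "score" (0 to 1); they miss things now and then, are a little off and sometimes report something else, mostly with a low value. They report only what shows in the picture. A call takes as long as a camera call.
- ctrl.recognise(camera, name): "box" ([centre column, centre row, width, height] in pixels, round what is visible of it).
The state is a dict: "clock": time; "joints": joint angles; "dq": joint speeds; "joint_efforts": joint torques, N m; "tcp_pos": TCP position; "tool_rot": TCP orientation; "force": force on the tool from outside, world axes, zero at the start; "ft_torque": the same for the moment, N m; "grip_width": opening from 0.0 (shut) to 1.0 (fully open); "grip_force": force on a finger pad.
Only numpy, scipy, OpenCV 4.12 (cv2) and the standard library are available. Lean on these libraries where they do the work, as an engineer would, in place of code of your own. Each camera call takes 0.05 s, during which the arm holds its last target. There are 200 camera calls.

## Task

The drawer of the grey sample case is locked. Feel along the black edge at the back of the case with a fingertip until you find the hidden notch, then press the key inside the notch all the way down, so that the drawer springs open and stays open. Only touch and press: leave the case's neighbours (the marker pen on top of it, the beaker, the small jar and the little vial) where they are, and do not pick anything up.

Things in the scene. Friction and masses are not known exactly. Their poses are not given: they have to be found in the camera images.
- case: grey sample case, fixed, 130 (x) x 280 (y) x 80 mm (z). Origin: centre of its underside, on the bench top. x points from the white drawer front (x = -65 mm) to the back (x = +65), y along its length, z up. Its raised grey deck (top z = 80 mm) ends at x = +33 mm; behind it lies the black edge, lower than the deck.
- edge (a point): middle of the top of the rigid black edge: a flat ledge 32 (x) x 260 mm (y), 20 mm below the deck, free above and behind; axes as the case's. Five black pieces with fine seams. At one unknown place it has a notch, 46 mm long in y, across its full width, holding a key of the same black, 4 mm below the ledge. Notch middle: y = -104 to +104 mm, different each time.
- release_key (a joint): how far the black key in the notch is pressed, in m: 0 up (key top 4 mm below the ledge), 0.008 fully down (key top 12 mm below the ledge). It moves straight down under about 3 N, has no spring and stays where it is left. The drawer is coupled to it.
- drawer (a joint): opening of the case's white, handleless, flush drawer front, in m: 0 shut, 0.024 open; it slides out towards the case's -x by 3 times the key's travel, driven by the key.
- pen: loose marker pen lying on the grey deck, 12 x 127 x 14 mm, long along its y. Origin: centre of its underside. Bystander.
- beaker: loose small clear beaker standing beside the case's -y end, 54 x 59 x 68 mm. Origin: centre of its underside. Bystander.
- jar_low_w: loose small jar with a white lid standing beside the case's +y end, 52 mm across, 75 mm high. Origin: centre of its underside. Bystander.
- vial: loose little vial with a black cap standing 80 to 105 mm behind the case's back, 25 mm across, 53 mm high. Origin: centre of its underside. Bystander.

How it is judged:
By the outcome, as a careful person would: the job done as asked, in the order asked, and still so for the second after the job is handed in, with the robot touching nothing.
It also fails if it takes over 54 s, if anything falls off the work surface, if the arm or the gripper's body presses on something with over 40 N, if the wrist force passes 120 N, or if a joint passes its speed limit or range.

## Working session

There is one attempt and no reset: what is moved stays moved. The work goes in short steps, Python scripts to look and compute and a tool call to move; the robot and the scene stay as the last step left them, time stands still between calls to the robot, and variables do not carry over. Pictures are saved under pics/ and viewed, at most 10 in all, crops included, and the job is handed in when it is done.

Besides the shell and the picture viewer there is one more tool, called after "Emit:" as a command line: name --argument value ..., lists and objects as JSON in quotes. move_arm: Moves the arm, as the interface text tells. Its arguments: {"type":"object","properties":{"increments":{"type":"array"},"gripper":{"type":"number"}},"required":["increments"]}

```bash
mkdir -p pics; python3 - <<'E'
from station import ctrl
import cv2
for c in("scene","top"):
    cv2.imwrite(f"pics/{c}0.png",ctrl.get_image(c)[:,:,::-1])
    p=ctrl.camera_params(c);print(c,p)
    for n in("case","edge","pen","beaker","jar_low_w","vial","drawer"):
        print(n,[(([round(float(v)) for v in d["box"]]),round(d["score"],2)) for d in ctrl.recognise(c,n)[:2]])
s=ctrl.sense();print(s)
E
```

```text
scene {'fx': 464.72032748393616, 'fy': 464.72032748393616, 'cx': 321.66801703755505, 'cy': 235.86446510332104, 'D': array([-0.00973784,  0.        ,  0.        ,  0.        ,  0.        ]), 'R': array([[-0.7653168 , -0.64331466,  0.02089143],
       [-0.27099927,  0.29261311, -0.91702615],
       [ 0.58382326, -0.70747708, -0.39827953]]), 't': array([0.39691781, 0.25695647, 0.55005658])}
case [([373, 269, 116, 90], 0.86)]
edge [([371, 267, 118, 94], 0.66)]
pen []
beaker []
jar_low_w [([300, 309, 31, 56], 0.73)]
vial [([317, 246, 10, 28], 0.83)]
drawer [([390, 284, 42, 43], 0.9)]
top {'fx': 496.8265464874147, 'fy': 496.8265464874147, 'cx': 315.42622656109006, 'cy': 242.9826499996841, 'D': array([-0.01464029,  0.        ,  0.        ,  0.        ,  0.        ]), 'R': array([[ 0.01310767, -0.99990156, -0.00500561],
       [-0.99027658, -0.0122878 , -0.13856876],
       [ 0.13849361,  0.00677325, -0.99034017]]), 't': array([-0.05680869,  0.5773471 ,  0.97646749])}
case [([366, 294, 148, 84], 0.83)]
edge [([366, 294, 150, 79], 0.63)]
pen [([368, 304, 69, 16], 0.68)]
beaker [([488, 300, 30, 25], 0.77)]
jar_low_w [([246, 283, 31, 26], 0.79)]
vial []
drawer []
{'clock': 0.8, 'joints': array([-1.26499096e+00,  1.50475577e-01,  1.43739355e+00, -3.18252730e-05,
        1.55380035e+00, -1.33995110e-01]), 'dq': array([-0.00167001,  0.0006418 ,  0.00143469,  0.00107301,  0.0009293 ,
       -0.00011911]), 'joint_efforts': array([ 1.22694735e-03, -7.12738109e+01, -5.71008646e+01,  5.82843836e-05,
        1.72305954e-03, -1.47188842e-05]), 'tcp_pos': array([ 0.24477727, -0.52026299,  0.2312837 ]), 'tool_rot': array([ 9.75919155e-01,  2.18132530e-01, -1.91472035e-05, -3.69031109e-05]), 'force': array([ 0.61687587, -0.16095986, -0.08890599]), 'ft_torque': array([-0.00106884,  0.05131461, -0.00957362]), 'grip_force': 0.0, 'grip_width': 0.9992080496702449}
```

View pics/scene0.png

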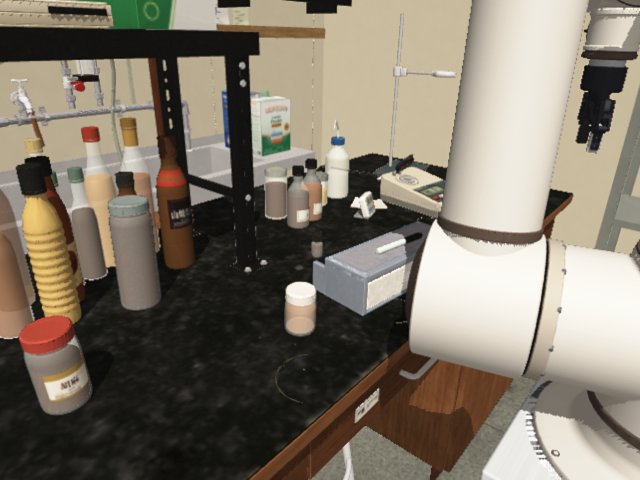

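View pics/top0.png

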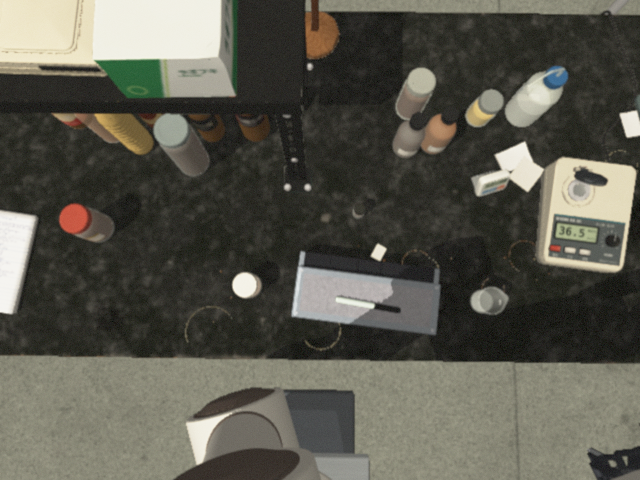

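The top picture shows the case at about (292–440, 252–333), with its black edge as the dark strip at rows 252–280, and the vial near (360, 211). I'll zoom in on it for corners.

```bash
cat > h.py <<'E'
from station import ctrl
import numpy as np, cv2
def px2w(c,uv,z):
    p=ctrl.camera_params(c);K=np.array([[p["fx"],0,p["cx"]],[0,p["fy"],p["cy"]],[0,0,1]])
    n=cv2.undistortPoints(np.array(uv,float).reshape(-1,1,2),K,p["D"]).reshape(-1,2)
    R,t=p["R"],p["t"];o=-R.T@t;d=np.c_[n,np.ones(len(n))]@R
    return o+d*((z-o[2])/d[:,2])[:,None]
def w2px(c,X):
    p=ctrl.camera_params(c);K=np.array([[p["fx"],0,p["cx"]],[0,p["fy"],p["cy"]],[0,0,1]])
    return cv2.projectPoints(np.array(X,float),cv2.Rodrigues(p["R"])[0],p["t"],K,p["D"])[0].reshape(-1,2)
E
python3 - <<'E'
from h import *
im=cv2.imread("pics/top0.png")[190:345,280:455]
g=np.clip(im.astype(float)*1.0,0,255)
g=(255*(g/255)**0.5).astype(np.uint8)
cv2.imwrite("pics/crop0.png",cv2.resize(g,None,fx=4,fy=3.8709,interpolation=cv2.INTER_CUBIC))
print(px2w("top",[(303,267),(440,281),(292,318),(437,333)],.08).round(3).tolist())
print(px2w("top",[(304,253),(440,268)],.06).round(3).tolist(),px2w("top",[(360,211)],.05).round(3))
E
```

```text
[[0.525, -0.026, 0.08], [0.501, -0.293, 0.08], [0.426, -0.007, 0.08], [0.401, -0.285, 0.08]]
[[0.555, -0.027, 0.06], [0.528, -0.298, 0.06]] [[ 0.644 -0.14   0.05 ]]
```

View pics/crop0.png

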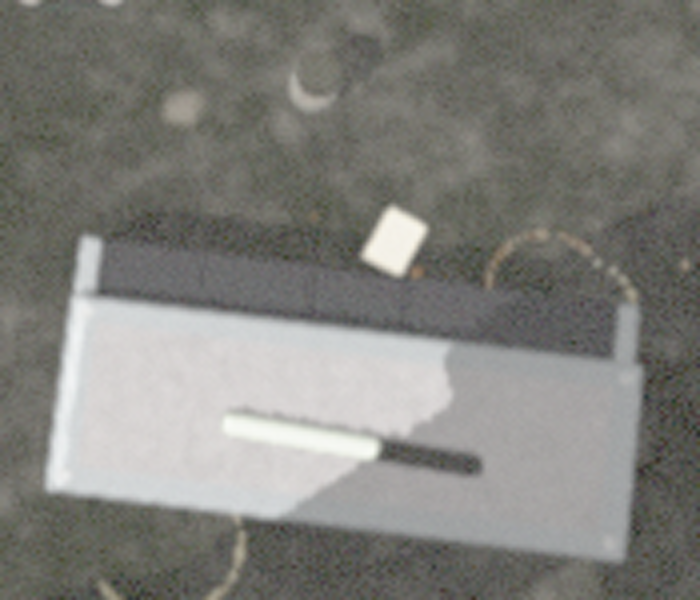

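The crop (4×) shows the deck corners at (48,490), (623,560), (72,297), (640,368). The black ledge is bounded by light end cheeks, with seams at x≈203, 310, 405 and maybe 490. The vial is near (315,85).

```bash
cat >> h.py <<'E'
def case():
    from scipy.optimize import least_squares
    c=np.array([(48,490),(623,560),(72,297),(640,368)],float);c=np.c_[280+c[:,0]/4,190+c[:,1]/3.8709]
    L=np.array([(-65,140),(-65,-140),(33,140),(33,-140)])/1e3
    W=px2w("top",c,.08)[:,:2]
    T=lambda q,l:np.array(l)@np.array([[np.cos(q[2]),np.sin(q[2])],[-np.sin(q[2]),np.cos(q[2])]])+q[:2]
    r=least_squares(lambda q:(T(q,L)-W).ravel(),[.47,-.15,-.09])
    return r.x,T,r.fun
E
python3 - <<'E'
from h import *
q,T,res=case();print(q,np.degrees(q[2]),(res*1e3).round(1))
R=np.array([[np.cos(q[2]),-np.sin(q[2])],[np.sin(q[2]),np.cos(q[2])]])
for u in(203,310,405,490):
    # seam column at ledge mid
    w=px2w("top",[(280+u/4,190+(265+(u-100)*.125)/3.8709)],.06)[0,:2]
    print(u,((w-q[:2])@R*1e3).round(1))
print("edge",T(q,[(.049,y/1e3) for y in(-104,0,104)]).round(4).tolist())
print("press line +5mm",T(q,[(.054,y/1e3) for y in(-104,0,104)]).round(4).tolist())
v=px2w("top",[(359,210)],.05)[0,:2];print("vial",v,((v-q[:2])@R*1e3).round(0))
im=cv2.imread("pics/top0.png")[240:300,295:450];g=(255*(im/255.)**.5)
g=cv2.GaussianBlur(g,(3,3),0);g=(np.clip((g-70)*3,0,255)).astype(np.uint8)
# rectify ledge: 2px/mm... 
P=[(x/1e3,y/1e3) for x,y in((33,135),(33,-135),(70,135),(70,-135))]
pw=T(q,P);px=w2px("top",np.c_[pw,[.06]*4])
H=cv2.getPerspectiveTransform(px.astype(np.float32),np.float32([(0,120),(780,120),(0,0),(780,0)]))
raw=cv2.imread("pics/top0.png").astype(np.float32)
ws=np.mean([ctrl.get_image("top")[:,:,::-1].astype(np.float32) for _ in range(12)],0)
o=cv2.warpPerspective(ws,H,(780,120),flags=cv2.INTER_CUBIC)
cv2.imwrite("pics/ledge.png",np.clip((o-10)*4,0,255).astype(np.uint8))
E
```

```text
[ 0.47711731 -0.15127565 -0.11258811] -6.450823713058553 [-0.5  1.6 -1.2 -0.6  0.4  0.4  1.2 -1.5]
203 [52.3 77. ]
310 [52.1 23.3]
405 [ 51.9 -24.3]
490 [ 51.7 -66.8]
edge [[0.5141, -0.2601], [0.5258, -0.1568], [0.5375, -0.0534]]
press line +5mm [[0.5191, -0.2607], [0.5308, -0.1573], [0.5425, -0.054]]
vial [ 0.6458149  -0.13768321] [166.  32.]
```

View pics/ledge.png

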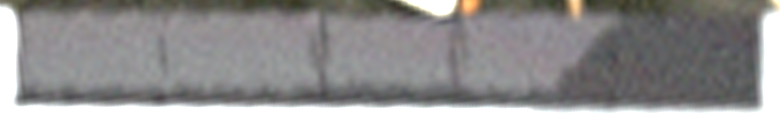

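The rectified ledge shows strong seams at columns 320 and 457 (y≈+24 and −23 mm, about 47 mm apart), so the notch is probably near y≈0. I'll feel solid ledge first at y≈+50, then feel along.

Emit:
move_arm --gripper 1 --increments '[[[21,29.5,0],[0,0,4.2]],[[21,29.5,0],[0,0,4.2]],[[21,29.5,0],[0,0,4.2]],[[21,29.5,0],[0,0,4.2]],[[21,29.5,0],[0,0,4.2]],[[21,29.5,0],[0,0,4.2]],[[21,29.5,0],[0,0,4.2]]]'

```text
clock: 1.98
tcp_pos: [0.3924, -0.3122, 0.2314]
tool_rot: [0.888, 0.46, 0.0, 0.0]
force: [0.1, -0.5, 1.0]
grip_width: 0.006
grip_force: 0.0
```

Emit:
move_arm --increments '[[[21,29.5,0],[0,0,4.2]],[[21,29.5,0],[0,0,4.2]],[[21,29.5,0],[0,0,4.2]],[[21,29.5,0],[0,0,4.2]],[[21,29.5,0],[0,0,4.2]],[[21,29.5,0],[0,0,4.2]],[[21,29.5,0],[0,0,4.2]]]'

```text
clock: 2.57
tcp_pos: [0.5395, -0.1055, 0.2314]
tool_rot: [0.742, 0.671, 0.0, 0.0]
force: [-0.1, -0.9, -0.5]
grip_width: -0.001
grip_force: 0.0
```

Emit:
move_arm --increments '[[[-3,-2,-30],[0,0,-0.6]],[[0,0,-40],[0,0,0]],[[0,0,-40],[0,0,0]],[[0,0,-30],[0,0,0]],[[0,0,-15],[0,0,0]],[[0,0,-6],[0,0,0]],[[0,0,0],[0,0,0]],[[0,0,0],[0,0,0]]]'

```text
clock: 3.23
tcp_pos: [0.5363, -0.1095, 0.0713]
tool_rot: [0.747, 0.665, 0.0, 0.0]
force: [0.9, 0.5, 0.1]
grip_width: 0.002
grip_force: 0.0
```

```bash
python3 - <<'E'
from h import *
s=ctrl.sense();print(s["tcp_pos"],s["force"],s["clock"])
im=ctrl.get_image("top")
ctrl.get_image("scene")
a=cv2.resize(im[200:350,260:460],None,fx=4,fy=4,interpolation=2)[:,:,::-1]
cv2.imwrite("pics/t1.png",np.clip(255*(a/255.)**.6,0,255).astype(np.uint8))
E
```

```text
[ 0.53627762 -0.109456    0.07126455] [0.92196383 0.48925771 0.07344782] 3.2333
```

View pics/t1.png

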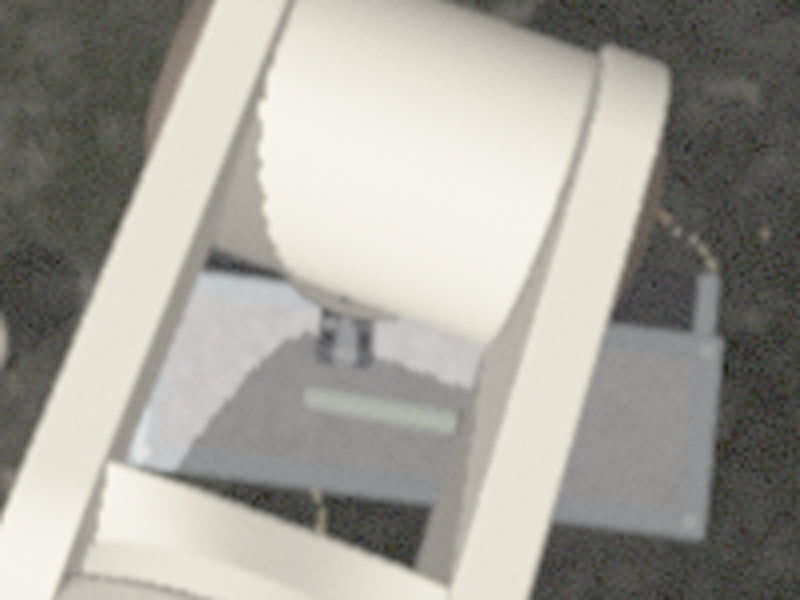

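The arm hides the fingertip from the top camera. The force is near zero at z = 71 mm, so the tip is clear. Going down to touch.

Emit:
move_arm --increments '[[[0,0,-4],[0,0,0]],[[0,0,-3],[0,0,0]],[[0,0,-1.5],[0,0,0]],[[0,0,-1.5],[0,0,0]],[[0,0,0],[0,0,0]]]'

```text
clock: 3.75
tcp_pos: [0.5358, -0.1092, 0.0602]
tool_rot: [0.747, 0.665, -0.0, -0.0]
force: [0.3, -0.3, -0.1]
grip_width: -0.004
grip_force: 0.0
```

Emit:
move_arm --increments '[[[0,0,-1],[0,0,0]],[[0,0,0],[0,0,0]]]'

```text
clock: 3.92
tcp_pos: [0.5359, -0.1093, 0.06]
tool_rot: [0.747, 0.665, 0.0, 0.0]
force: [-4.1, 0.7, 11.2]
grip_width: -0.004
grip_force: 5.6
```

Solid ledge at z = 60.0 mm, as expected. Feeling along towards −y with light contact.

Emit:
move_arm --increments '[[[0,0,0.5],[0,0,0]],[[-0.6,-5,0],[0,0,0]],[[-0.6,-5,0],[0,0,0]],[[-0.6,-5,0],[0,0,0]],[[-0.6,-5,0],[0,0,0]],[[0,0,0],[0,0,0]]]'

```text
clock: 4.42
tcp_pos: [0.5335, -0.1304, 0.06]
tool_rot: [0.747, 0.665, 0.0, 0.0]
force: [-0.7, -3.1, 5.2]
grip_width: -0.003
grip_force: 2.6
```

Emit:
move_arm --increments '[[[-0.6,-5,0],[0,0,0]],[[-0.6,-5,0],[0,0,0]],[[0,0,0],[0,0,0]]]'

```text
clock: 4.67
tcp_pos: [0.532, -0.1404, 0.0597]
tool_rot: [0.747, 0.665, -0.0, 0.0]
force: [-0.1, 0.4, -0.3]
grip_width: 0.002
grip_force: 0.0
```

Emit:
move_arm --increments '[[[-0.6,-5,0],[0,0,0]],[[-0.6,-5,0],[0,0,0]],[[0,0,0],[0,0,0]]]'

```text
clock: 4.92
tcp_pos: [0.5308, -0.1502, 0.0596]
tool_rot: [0.747, 0.665, -0.0, -0.0]
force: [-0.1, -0.0, 0.2]
grip_width: 0.002
grip_force: 0.0
```

Contact was lost between y≈+27 and +17, where the +24 seam predicts the notch's near edge. Centring in it and lowering slowly.

Emit:
move_arm --increments '[[[0,-3.5,0],[0,0,0]],[[0,-3,0],[0,0,0]],[[0,0,-2],[0,0,0]],[[0,0,-1.5],[0,0,0]],[[0,0,-1],[0,0,0]],[[0,0,0],[0,0,0]]]'

```text
clock: 5.42
tcp_pos: [0.5309, -0.1556, 0.055]
tool_rot: [0.747, 0.665, -0.0, -0.0]
force: [1.1, 0.2, -0.7]
grip_width: 0.0
grip_force: 0.0
```

Emit:
move_arm --increments '[[[0,0,-1],[0,0,0]],[[0,0,-1],[0,0,0]],[[0,0,-1],[0,0,0]]]'

```text
clock: 5.67
tcp_pos: [0.531, -0.1556, 0.0522]
tool_rot: [0.747, 0.665, 0.0, -0.0]
force: [-0.2, 0.4, 1.7]
grip_width: 0.002
grip_force: 1.2
```

Emit:
move_arm --increments '[[[0,0,-1],[0,0,0]],[[0,0,-1],[0,0,0]],[[0,0,-1],[0,0,0]],[[0,0,-1],[0,0,0]],[[0,0,-0.5],[0,0,0]],[[0,0,0],[0,0,0]]]'

```text
clock: 6.17
tcp_pos: [0.531, -0.1557, 0.048]
tool_rot: [0.747, 0.665, 0.0, -0.0]
force: [-2.4, 2.1, 7.5]
grip_width: -0.006
grip_force: 3.5
```

Bottomed at z = 48 mm, which is fully down. One firm push, then retreat straight up.

Emit:
move_arm --increments '[[[0,0,-1],[0,0,0]],[[0,0,0],[0,0,0]],[[0,0,0],[0,0,0]]]'

```text
clock: 6.42
tcp_pos: [0.5312, -0.1558, 0.0479]
tool_rot: [0.747, 0.665, 0.0, 0.0]
force: [-7.7, 4.7, 21.0]
grip_width: 0.003
grip_force: 10.2
```

Emit:
move_arm --increments '[[[0,0,5],[0,0,0]],[[0,0,10],[0,0,0]],[[0,0,30],[0,0,0]],[[0,0,40],[0,0,0]],[[0,0,40],[0,0,0]],[[0,0,40],[0,0,0]]]'

```text
clock: 6.92
tcp_pos: [0.5305, -0.1556, 0.2141]
tool_rot: [0.747, 0.665, -0.0, -0.0]
force: [1.3, -0.8, 0.1]
grip_width: -0.001
grip_force: 0.0
```

Emit:
move_arm --increments '[[[-21,-29.5,0],[0,0,0]],[[-21,-29.5,0],[0,0,0]],[[-21,-29.5,0],[0,0,0]],[[-21,-29.5,0],[0,0,0]],[[-21,-29.5,0],[0,0,0]],[[-21,-29.5,0],[0,0,0]],[[-21,-29.5,0],[0,0,0]],[[-21,-29.5,0],[0,0,0]]]'

```text
clock: 7.58
tcp_pos: [0.3616, -0.393, 0.2124]
tool_rot: [0.747, 0.665, -0.0, 0.0]
force: [1.1, -0.4, -0.3]
grip_width: 0.002
grip_force: 0.0
```

```bash
python3 - <<'E'
from h import *
im=ctrl.get_image("top");s=ctrl.sense();print(s["clock"],s["tcp_pos"],s["force"])
a=cv2.resize(im[190:340,270:520],None,fx=3.2,fy=3.2,interpolation=2)[:,:,::-1]
cv2.imwrite("pics/t2.png",np.clip(255*(a/255.)**.6,0,255).astype(np.uint8))
E
```

```text
7.6333 [ 0.3584667  -0.39735287  0.21209433] [-5.73532423 -3.67108348 -1.68475284]
```

View pics/t2.png

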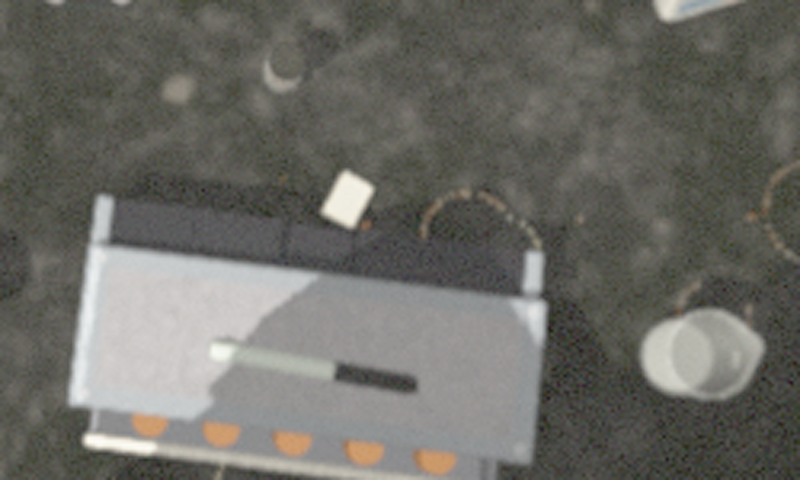

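The drawer is out along the bottom of the picture (rows 410–475), and the pen, vial and beaker are undisturbed. Letting the arm settle, then handing in.

Emit:
move_arm --increments '[[[0,0,0],[0,0,0]],[[0,0,0],[0,0,0]],[[0,0,0],[0,0,0]],[[0,0,0],[0,0,0]]]'

```text
clock: 7.97
tcp_pos: [0.3636, -0.391, 0.212]
tool_rot: [0.746, 0.666, -0.0, 0.0]
force: [0.5, -0.5, 0.6]
grip_width: 0.001
grip_force: 0.0
```

```bash
python3 -c "
from station import ctrl
print(ctrl.job_done())"
```

```text
the job is handed in; nothing more can be done
None
```

I felt the notch near the middle of the black edge and pressed the key until it bottomed; the last picture shows the drawer open and the pen, vial and beaker undisturbed (the jar was out of frame), and the job is handed in at about 8 s.

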